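Lean the handheld meter against the bench power supply

ROBOT

A 6-joint arm with a two-finger parallel gripper is mounted at the origin on the work surface. World frame = base frame: x ahead of the robot, y to its left, z up, the work surface at z = 0. Lengths are in m, angles in rad, forces in N, time in s.
With the tool pointing down it reaches from about 0.35 to 0.775 m from the base axis. Payload 5.5 kg.
Tool frame: the origin (TCP) lies midway between the tips of the shut fingers; the grasp point (between the pads) lies 19 mm behind it; z points along the fingers, y is the line along which they close (so a half turn about z gives the same grasp; the last joint's range is limited). The gripper opens to 85 mm and grips with 20 to 120 N. Pads are 22 mm wide; open, the fingers measure 114 mm over their backs; the gripper's body (76 mm by 85 mm) begins 54 mm behind the grasp point. The pads swing forward as they close: fully open they stand 13 mm farther back than shut.
Start: joints at [-1.307, 0.313, 0.046, 1.304, 0, 1.431], TCP at [0.226, -0.529, 0.195] pointing down, gripper open.
Joint ranges: [-2.76, 2.76], [-0.86, 1.69], [-1.03, 1.26], [-2.2, 2.34], [-1.47, 1.5], [-3.14, 3.14]. Speed limits (rad/s): [2.57, 2.57, 3.14, 3.14, 3.14, 3.14].

INTERFACE

Orientations are given as a unit quaternion [w, x, y, z].
In Python, from workcell import env gives the robot as it stands.
- The arm moves only by the tool move_arm, never from a script. Its argument "targets" is a list of rows, each a list of 3 entries, a list of its own where there are three numbers: the shift along the tool's x, y, z in mm, then the turn, a rotation vector about the tool's x, y, z in units of 10 degrees (1.0 is 10 degrees), then the closure, from -1 (fully open) to 1 (shut). In form: [[[dx, dy, dz], [ax, ay, az], gripper], ...]. A call has 1 to 5 rows; each row is the pose to reach, as a shift and turn from the pose commanded when the call began, along the tool's axes at that moment; what a row does not reach only later rows make up. A row lasts 1/8 s, in which the tool goes at most 62.5 mm and 10.7 degrees, less where a joint would pass 70% of its speed; a pose out of reach is approached as far as the arm can. A call with a gripper value outside its range is refused whole. The fingers move at their own pace and stop on an object; "squeeze" is the grip in N (left out, the last holds). Time passes only in rows, so rows that repeat a pose let the fingers close. It gives the time, the measured TCP pose, the force, the opening and the grip force at its end, in the units of the state.
- env.get_state(): the state, without advancing time (a new reading comes with each control period).
- env.read_camera(name): name is "scene" or "top"; returns a dict with "pixels" (420x560x3 uint8, red, green, blue), "fovy" (degrees; the focal length in pixels is half the picture's height over the tangent of half this angle, whatever the lens; pixels are square), "cx", "cy" (the principal point, pixels), "extrinsics" (4x4, takes a point from world to camera coordinates). Camera axes: x right, y up, looking along -z (the intrinsics and any distortion apply to the point x, -y, -z); pixel columns grow to the right and rows downward; lengths in m; the calibration is good to about 2 mm. A picture is of the moment at which its call begins. There is no depth.
- env.hand_in(): hands the job in; it is judged then, once.
Trained networks look in a picture, given as the dict that the camera call returned (one of the last four; its "shot" number tells which), for a name from the list of things; names that differ only in an ending like _2 or _b are one class to them, and where a whole thing is asked for, a point or a joint stands for the part that bears it (a point fixed in the world has none). Each returns a list of dicts, best first, with "confidence" (0 to 1); they miss things now and then, are a little off and sometimes report something else, mostly with a low value. They report only what shows in the picture. A call takes as long as a camera call. They do not tell look-alikes from the thing itself.
- env.spot_in(thing, picture): "centre" ([x, y, z] in m, in world coordinates, good to about 4 mm: the middle of the surface that is visible of it).
- env.regions_of(thing, picture): "mask" (420x560 bool, what is visible of it).
- env.landmark_of(thing, picture): "centre" ([x, y, z] in m, in world coordinates, good to about 4 mm: a listed point, or the origin of a listed thing).
The state is a dict: "clock": time; "joint_pos": joint angles; "qvel": joint speeds; "tau": joint torques, N m; "tcp_pos": TCP position; "orientation": TCP orientation; "wrist_force": force on the tool from outside, world axes, zero at the start; "ft_torque": the same for the moment, N m; "finger_gap": finger opening in m; "grip_force": force on a finger pad.
Only numpy, scipy, OpenCV 4.12 (cv2) and the standard library are available. Lean on these libraries where they do the work, as an engineer would, in place of code of your own. Each camera call takes 0.05 s, during which the arm holds its last target. There are 200 camera calls.

TASK

Take the handheld multimeter out of the slotted rack and lean it against the plain side panel of the bench power supply, near the panel's middle and square to it. It should stand on the bench on its lower end with display and dial facing out, tilted back about 20 degrees so that its back rests on the panel's top edge and it stays there by itself. Do not let the meter fall over, and leave the plain box and the heatsink in their slots of the rack.

Things in the scene. Friction and masses are not known exactly. Their poses are not given: they have to be found in the camera images.
- meter: Handheld multimeter: black slab 26 mm thick (x), 76 wide (y), 165 tall (z), 0.17-0.34 kg. Display and 34 mm dial (6 mm proud, centre 72 mm up) on its -x face, at the start turned roughly to the robot; plain flat back. Origin: centre of underside; z up its length. Starts upright, tallest in a fixed 3-slot grey rack, lower end 10 mm above the bench, slot rim at 45 mm. Top 40 mm free to grip.
- supply: Bench power supply, a fixed grey box 220 mm deep (x), 170 wide (y), 80 high (z). Origin: centre of its underside, on the bench; z up; -x is its front with display and knobs. The plain side panel to lean on is its upright face at y = -85 mm (220 long, middle at x = 0, top edge 80 mm above the bench), on the side towards the rack; the bench is clear for 100 mm before it.
- enclosure: Bystander in another slot of the rack: plain black box 22 x 70 x 115 mm tall, no display or dial. Origin: centre of its underside, z up. The rack's three slots lie side by side, 64 mm apart along the x of the things in them; each is 36 x 84 mm inside.
- heatsink: Bystander in the remaining slot of the rack: finned aluminium plate 20 x 72 x 100 mm tall. Origin: centre of its underside, z up.
Things that resemble listed ones, but are neither listed nor needed, are in the scene too. What is shaped like the meter but turquoise or yellow is not meant.

How it is judged:
By the outcome, as a careful person would: the job done as asked, in the order asked, and still so for the second after the job is handed in, with the robot touching nothing.
It also fails if it takes over 38 s, if anything falls off the work surface, if the arm or the gripper's body presses on something with over 40 N, if the wrist force passes 120 N, or if a joint passes its speed limit or range.

## Working session

There is one attempt and no reset: what is moved stays moved. The work goes in short steps, Python scripts to look and compute and a tool call to move; the robot and the scene stay as the last step left them, time stands still between calls to the robot, and variables do not carry over. Pictures are saved under pics/ and viewed, at most 13 in all, crops included, and the job is handed in when it is done.

Besides the shell and the picture viewer there is one more tool, called after "Request:" as name([rows], argument=value, ...), one row to a line, values as JSON. move_arm: Moves the arm, as the interface text tells. Its arguments: {"type":"object","properties":{"targets":{"type":"array","items":{"type":"array"}},"squeeze":{"type":"number"}},"required":["targets"]}

```bash
mkdir -p pics; cat > h.py <<'E'
import numpy as np, cv2
from workcell import env
def save(p,n): cv2.imwrite(f'pics/{n}.png',p['pixels'][:,:,::-1])
def cam(p):
    f=210/np.tan(np.radians(p['fovy'])/2); E=np.array(p['extrinsics']); return f,p['cx'],p['cy'],E
def proj(p,X):
    f,cx,cy,E=cam(p); c=E[:3,:3]@np.array(X)+E[:3,3]; return cx+f*c[0]/-c[2], cy-f*c[1]/-c[2]
def ray(p,u,v,z):
    "world point at height z on pixel ray"
    f,cx,cy,E=cam(p); R=E[:3,:3]; o=-R.T@E[:3,3]; d=R.T@np.array([(u-cx)/f,-(v-cy)/f,-1]); return o+d*(z-o[2])/d[2]
E
python3 - <<'E'
from h import *
for n in('scene','top'):
    p=env.read_camera(n); save(p,n+'0'); print({k:v for k,v in p.items() if k!='pixels'})
    for t in('meter','supply','enclosure','heatsink'):
        for k in (env.landmark_of,):
            print(t,[(np.round(d['centre'],3),round(d['confidence'],2),np.round(proj(p,d['centre']))) for d in k(t,p)])
s=env.get_state();print(s)
E
```

```text
{'fovy': 54.02641227800317, 'cx': 275.43579258353657, 'cy': 206.74114956415414, 'extrinsics': array([[ 0.16352963,  0.98632255,  0.02063716, -0.08974384],
       [-0.67526212,  0.09665714,  0.73121711,  0.27871864],
       [ 0.71922119, -0.13351116,  0.68183256, -1.34475811],
       [ 0.        ,  0.        ,  0.        ,  1.        ]]), 'shot': 1}
meter [(array([ 0.486, -0.275,  0.007]), 0.74, array([154., 237.])), (array([ 0.394, -0.153,  0.   ]), 0.73, array([206., 208.])), (array([ 0.516, -0.416, -0.001]), 0.56, array([ 89., 256.])), (array([ 0.291, -0.192, -0.002]), 0.56, array([190., 184.]))]
supply [(array([0.536, 0.359, 0.005]), 0.97, array([420., 225.]))]
enclosure [(array([ 0.611, -0.28 ,  0.01 ]), 0.91, array([148., 280.]))]
heatsink [(array([ 0.543, -0.281,  0.006]), 0.82, array([150., 257.]))]
{'fovy': 46.02540835004126, 'cx': 286.23196550642194, 'cy': 206.36694002318907, 'extrinsics': array([[ 0.01816327, -0.99982688, -0.00403685,  0.0013503 ],
       [ 0.98729438,  0.01729784,  0.15795756, -0.47737644],
       [-0.15786038, -0.00685459,  0.98743765, -1.23775816],
     
[... 536 characters left out ...]
{'clock': 0.5, 'joint_pos': array([-1.30661188e+00,  3.13240925e-01,  4.60728437e-02,  1.30360081e+00,
       -6.43426413e-06,  1.43122038e+00]), 'qvel': array([ 0.00134764, -0.00077609, -0.00026983, -0.00217665,  0.00066779,
        0.00046693]), 'tau': array([-1.63417175e-03, -4.79994678e+01,  2.98537713e+01,  1.84588171e-03,
       -1.70496860e-04,  3.04323287e-06]), 'tcp_pos': array([ 0.22591465, -0.52879051,  0.19538875]), 'orientation': array([ 1.38906233e-05,  9.79691309e-01,  2.00511693e-01, -2.35681991e-06]), 'wrist_force': array([ 0.00520391, -0.21650829,  0.29163897]), 'ft_torque': array([ 0.04379335, -0.016324  , -0.01482331]), 'grip_force': 0.0, 'finger_gap': 0.0854465969525631}
```

View pics/scene0.png

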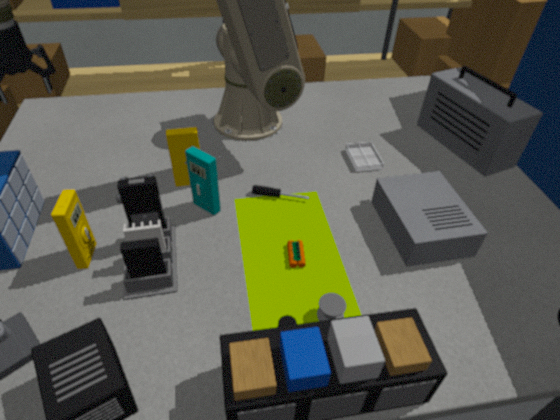

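View pics/top0.png

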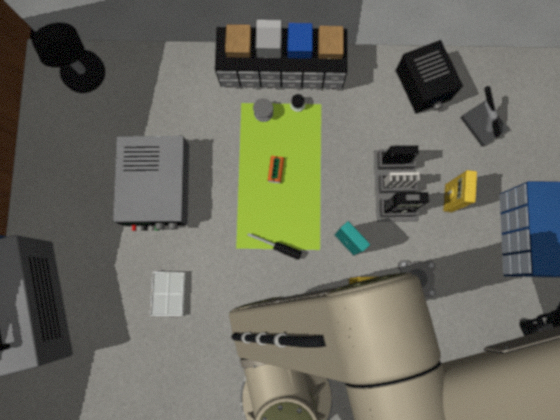

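```bash
python3 - <<'E'
import cv2
a=cv2.imread('pics/scene0.png')[120:300,60:230]; b=cv2.imread('pics/top0.png')[120:320,320:490]
a=cv2.resize(a,(400,424),interpolation=2);b=cv2.resize(b,(400,470),interpolation=2)[:424]
cv2.imwrite('pics/crop0.png',cv2.hconcat([a,b]))
E
```

```text
(no output)
```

View pics/crop0.png

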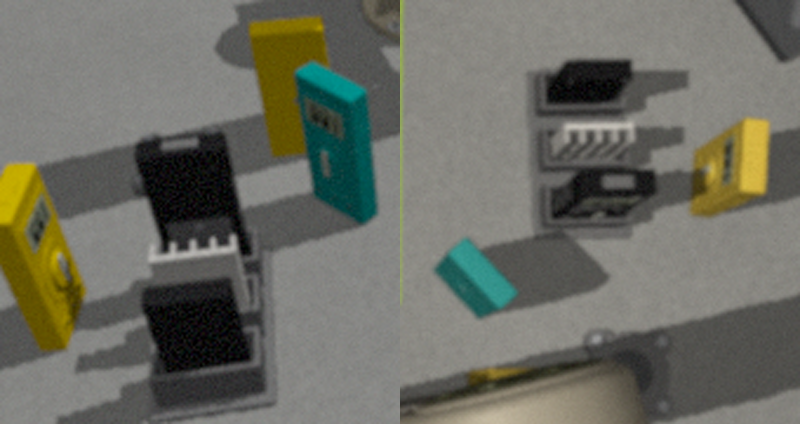

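Candidates for the meter, as scene px / top px:
- Black slab with dial in the rack: (140,205) / (408,203).
- Yellow: (75,230) / (460,190), plus a second at (183,155).
- Turquoise: (203,180) / (352,237).
- Plain black box in the rack: (148,255) / (400,156).

The crop shows a display and dial on the tallest black slab in the near slot, so that one is the meter. The supply is the handle-less grey box at (425,215) / (150,180). Its front knobs face the robot, and the plain panel faces the rack.

```bash
cat >> h.py <<'E'
from scipy.optimize import minimize
def hullmask(p,x,y,yaw,sx,sy,z0,z1):
    c,s=np.cos(yaw),np.sin(yaw)
    P=[proj(p,(x+c*a*sx/2-s*b*sy/2,y+s*a*sx/2+c*b*sy/2,z)) for a in(-1,1) for b in(-1,1) for z in(z0,z1)]
    m=np.zeros((420*4,560*4),np.uint8); cv2.fillConvexPoly(m,cv2.convexHull(((np.array(P)+.5)*4).astype(np.int32)),1); return m>0
def fit(pm,x0,dims):
    big=[(p,np.kron(m,np.ones((4,4),bool))) for p,m in pm]
    def cost(q):
        return sum(1-(lambda h:(h&m).sum()/(h|m).sum())(hullmask(p,q[0],q[1],q[2]/10,*dims)) for p,m in big)
    r=minimize(cost,x0,method='Nelder-Mead',options=dict(initial_simplex=np.array(x0)+np.array([[0,0,0],[.01,0,0],[0,.01,0],[0,0,1.]]),maxiter=60))
    return np.round([r.x[0],r.x[1],np.degrees(r.x[2]/10),r.fun],4)
E
python3 - <<'E'
from h import *
T=env.read_camera('top');S=env.read_camera('scene')
def near(t,p,uv):
    best=None
    for d in env.regions_of(t,p):
        m=np.array(d['mask']);v,u=np.nonzero(m);dd=np.hypot(u.mean()-uv[0],v.mean()-uv[1])
        if best is None or dd<best[0]:best=(dd,m)
    print(t,best[0],best[1].sum());return best[1]
a=near('supply',T,(150,180));b=near('supply',S,(425,215))
D=(.22,.17,0,.08)
for l in([(T,a)],[(S,b)],[(T,a),(S,b)]): print(fit(l,[.537,.358,0.],D))
m=near('meter',T,(408,203)); print(fit([(T,m)],[.485,-.277,0.],(.026,.076,.045,.175)))
v,u=np.nonzero(m);print(cv2.minAreaRect(np.c_[u,v].astype(np.float32)))
e=near('enclosure',T,(400,156)); print(fit([(T,e)],[.612,-.28,0.],(.022,.07,.045,.125)))
print(env.get_state()['clock'])
E
```

```text
supply 2.1886487283118523 6599
supply 3.4767991300565493 7621
[0.5369 0.3577 1.2585 0.0342]
[0.536  0.3582 0.8279 0.0193]
[0.536  0.3581 1.3688 0.0543]
meter 2.0439268483205715 740
[ 0.4795 -0.2798  7.1769  0.0875]
((405.95513916015625, 202.1022491455078), (20.27467155456543, 44.74410629272461), 87.1375961303711)
enclosure 1.4172299210921115 590
[ 0.6078 -0.2753  4.8992  0.1296]
0.8
```

```bash
cat >> h.py <<'E'
from scipy.spatial.transform import Rotation as Ro
def cur():
    s=env.get_state(); q=s['orientation']; return np.array(s['tcp_pos']),Ro.from_quat([q[1],q[2],q[3],q[0]]),s
def toolR(xang,tilt=0.):
    "tool pointing down with tool x at angle xang (deg), then tilted about world-panel axis: tilt>0 leans meter top to +y"
    a=np.radians(xang); x=np.array([np.cos(a),np.sin(a),0]); z=np.array([0,0,-1.]); R=Ro.from_matrix(np.c_[x,np.cross(z,x),z])
    return Ro.from_rotvec(x*np.radians(tilt)*(1 if np.cos(a)<0 else -1))*R
def rel(pos,R):
    p,r,s=cur(); print('t',s['clock'],'pos',np.round(p,4),'d',np.round(r.inv().apply(np.array(pos)-p)*1000,1),'rot',np.round(np.degrees((r.inv()*R).as_rotvec())/10,2))
E
python3 - <<'E'
from h import *
rel((.485,-.278,.26),toolR(89))
E
```

```text
t 0.8 pos [ 0.2259 -0.5288  0.1955] d [ 336.8 -128.8  -64.6] rot [ 0.    0.   -6.59]
```

Request:
move_arm([
  [[0,0,-62],[0,0,-1],-1],
  [[55,-21,-65],[0,0,-2],-1],
  [[110,-42,-65],[0,0,-3],-1],
  [[165,-63,-65],[0,0,-4],-1],
  [[220,-84,-65],[0,0,-5],-1],
], squeeze=30)

```text
clock: 1.42
tcp_pos: [0.3964, -0.3639, 0.2606]
orientation: [0.0, 0.802, 0.598, 0.0]
wrist_force: [1.0, -0.4, 0.1]
finger_gap: 0.0853
grip_force: 0.0
```

```bash
python3 - <<'E'
from h import *
rel((.485,-.278,.26),toolR(89))
E
```

```text
t 1.425 pos [ 0.3964 -0.3639  0.2606] d [107.6  60.5   0.6] rot [ 0.    0.   -1.56]
```

Request:
move_arm([
  [[54,30,0],[0,0,-0.8],-1],
  [[107,60,0],[0,0,-1.55],-1],
  [[107,60,0],[0,0,-1.55],-1],
])

```text
clock: 1.8
tcp_pos: [0.4862, -0.2769, 0.2603]
orientation: [0.0, 0.713, 0.701, 0.0]
wrist_force: [-0.1, -0.2, -0.8]
finger_gap: 0.0855
grip_force: 0.0
```

```bash
python3 - <<'E'
from h import *
T=env.read_camera('top');S=env.read_camera('scene')
rel((.485,-.278,.138),toolR(89))
for p in(T,S): print([(np.round(d['centre'],3),round(d['confidence'],2)) for d in env.landmark_of('meter',p)])
a=cv2.resize(T['pixels'][140:270,320:490,::-1],(400,306),interpolation=2);b=cv2.resize(S['pixels'][120:300,80:250,::-1],(400,424),interpolation=2)[:306]
b=cv2.resize(S['pixels'][130:260,70:240,::-1],(400,306),interpolation=2)
cv2.imwrite('pics/c1.png',cv2.hconcat([a,b]))
E
```

```text
t 1.9 pos [ 0.4839 -0.2796  0.2603] d [  1.7   1.1 122.3] rot [-0.    0.   -0.03]
[(array([ 0.394, -0.151,  0.001]), 0.7), (array([ 0.485, -0.286,  0.011]), 0.6)]
[(array([ 0.517, -0.415, -0.002]), 0.8), (array([ 0.482, -0.278,  0.011]), 0.67), (array([ 0.394, -0.151,  0.   ]), 0.64), (array([ 0.29 , -0.192, -0.   ]), 0.58)]
```

View pics/c1.png

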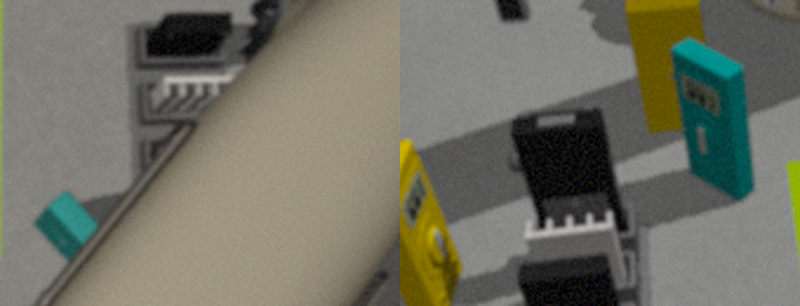

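The scene crop shows the meter's top face with its light label at about scene px (137,180). The dial edge points to the robot, and the fingers are higher up, clear of it. A check on the top-face position:

```bash
python3 - <<'E'
from h import *
S=env.read_camera('scene');print(S['shot'])
print(ray(S,137,180,.175), [np.round(proj(S,(.485+a,-.278+b,.175)),1) for a in(-.013,.013) for b in(-.038,.038)])
cv2.imwrite('pics/c2.png',cv2.resize(S['pixels'][160:225,100:180,::-1],(800,650),interpolation=0)[:600])
rel((.484,-.279,.138),toolR(89))
E
```

```text
7
[ 0.48132334 -0.2793654   0.175     ] [array([118.9, 178.7]), array([156.9, 175.5]), array([117.5, 186.8]), array([156.4, 183.5])]
t 2.05 pos [ 0.4828 -0.2812  0.2604] d [  2.3   1.1 122.4] rot [-0.    0.   -0.05]
```

View pics/c2.png

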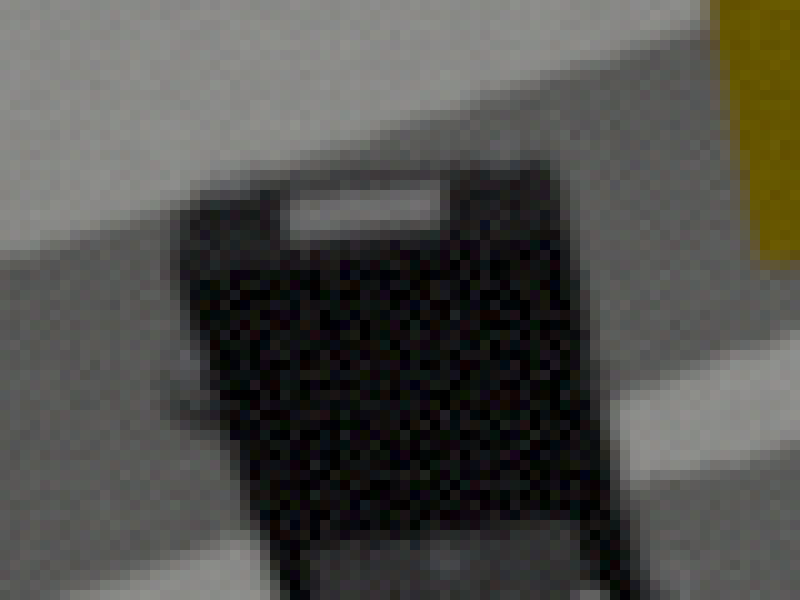

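The top-face corners sit at scene px (118,179), (155,176), (157,184) and (118,187). That is within 2 px of the prediction for (0.485,-0.278) at about 0 yaw. Next I descend and close.

Request:
move_arm([
  [[1,1,60],[0,0,0],-1],
  [[1,1,105],[0,0,0],-1],
  [[1,1,122],[0,0,0],-1],
  [[1,1,122],[0,0,0],-1],
  [[1,1,122],[0,0,0],0.3],
], squeeze=40)

```text
clock: 2.68
tcp_pos: [0.4848, -0.2805, 0.1396]
orientation: [0.001, 0.716, 0.698, 0.0]
wrist_force: [-0.2, 0.1, -0.7]
finger_gap: 0.0698
grip_force: 0.0
```

Request:
move_arm([
  [[0,0,0],[0,0,0],1],
  [[0,0,0],[0,0,0],1],
  [[0,0,0],[0,0,0],1],
  [[0,0,0],[0,0,0],1],
])

```text
clock: 3.18
tcp_pos: [0.4857, -0.2795, 0.1404]
orientation: [0.002, 0.715, 0.699, 0.0]
wrist_force: [-1.2, 1.4, 7.8]
finger_gap: 0.0002
grip_force: 4.0
```

```bash
python3 - <<'E'
from h import *
print(env.get_state())
S=env.read_camera('scene');T=env.read_camera('top')
a=cv2.resize(S['pixels'][90:270,60:230,::-1],(400,424),interpolation=2);b=cv2.resize(T['pixels'][130:310,320:490,::-1],(400,424),interpolation=2)
cv2.imwrite('pics/c3.png',cv2.hconcat([a,b]))
E
```

```text
{'clock': 3.175, 'joint_pos': array([-6.65585496e-01,  3.03629460e-01, -1.03267075e-01,  1.16071348e+00,
        3.76190256e-04,  9.28615260e-01]), 'qvel': array([ 0.00122601,  0.00027734, -0.00167744,  0.00094436,  0.00139253,
        0.00101481]), 'tau': array([-6.18150942e-01, -4.25164711e+01,  2.68257093e+01, -6.74492978e-01,
       -2.51165237e-01, -3.09389667e-03]), 'tcp_pos': array([ 0.485713  , -0.27946023,  0.14038128]), 'orientation': array([1.55473015e-03, 7.15331762e-01, 6.98783154e-01, 3.95390569e-04]), 'wrist_force': array([-1.22590214,  1.37840186,  7.75804333]), 'ft_torque': array([0.34914983, 0.21252507, 0.00144313]), 'grip_force': 3.9820228109601885, 'finger_gap': 0.0002234124380873361}
```

View pics/c3.png

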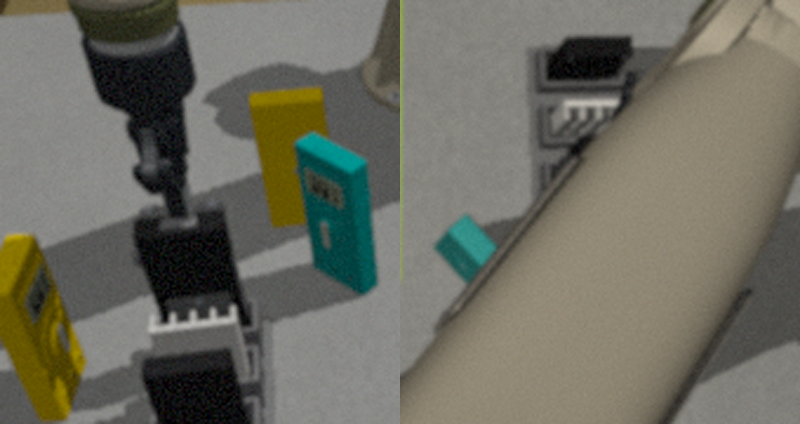

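The crop shows the shut fingers ending on the meter's top face, at about scene px (136,181), so nothing was gripped. I'll compare that with the projected TCP.

```bash
python3 - <<'E'
from h import *
S=env.read_camera('scene')
print(proj(S,(.4857,-.2795,.140)),proj(S,(.4857,-.2795,.175)),proj(S,(.226,-.529,.195)),proj(S,(.226+.04*np.cos(1.166),-.529-.04*np.sin(1.166),.21)),proj(S,(.226-.04*np.cos(1.166),-.529+.04*np.sin(1.166),.21)))
a=cv2.imread('pics/scene0.png')[0:130,0:100]
a=cv2.resize(a,(400,520),interpolation=2);b=cv2.resize(S['pixels'][100:230,90:190,::-1],(400,520),interpolation=2)
cv2.imwrite('pics/c4.png',cv2.hconcat([a,b]))
E
```

```text
(np.float64(140.25504896071047), np.float64(194.27928581911215)) (np.float64(136.76379581619705), np.float64(181.35679120117882)) (np.float64(35.29630090927489), np.float64(115.16613478075226)) (np.float64(14.181444899376288), np.float64(114.01506658599561)) (np.float64(50.98502473893993), np.float64(105.19995665601012))
```

View pics/c4.png

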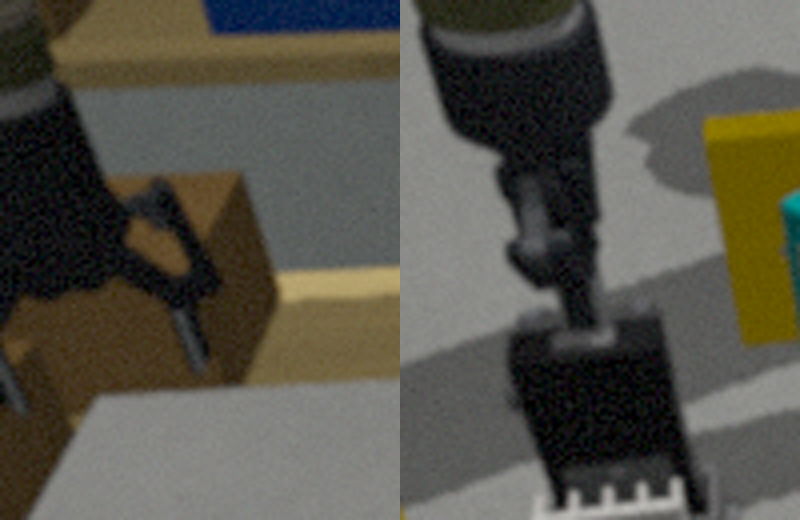

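The projected TCP lands about 13 px below the visible fingertips in both pictures. The real tips are therefore about 35 mm higher than reported, which fits touching the meter's top at 0.175 with a reading of 0.140. I'll raise, open and go down 35 mm further.

Request:
move_arm([
  [[0,0,-30],[0,0,0],0.5],
  [[0,0,-45],[0,0,0],-1],
  [[0,0,-45],[0,0,0],-1],
  [[0,0,-45],[0,0,0],-1],
  [[0,0,-45],[0,0,0],-1],
])

```text
clock: 3.95
tcp_pos: [0.4842, -0.2787, 0.1823]
orientation: [-0.001, 0.715, 0.699, -0.0]
wrist_force: [1.5, 0.4, 0.2]
finger_gap: 0.0856
grip_force: 0.0
```

```bash
python3 - <<'E'
from h import *
rel((.485,-.279,.102),toolR(89))
S=env.read_camera('scene')
print(env.get_state()['finger_gap'],[(np.round(d['centre'],3),round(d['confidence'],2)) for d in env.landmark_of('meter',S)])
E
```

```text
t 3.95 pos [ 0.4842 -0.2787  0.1823] d [-0.3  0.9 80.3] rot [-0.01 -0.01 -0.04]
0.08521813569311233 [(array([ 0.482, -0.278,  0.01 ]), 0.94), (array([ 0.39 , -0.152, -0.001]), 0.88), (array([ 0.516, -0.414,  0.   ]), 0.7), (array([ 0.292, -0.19 , -0.   ]), 0.65)]
```

Request:
move_arm([
  [[0,0,40],[0,0,0],-1],
  [[0,0,55],[0,0,0],-1],
  [[0,0,70],[0,0,0],-1],
  [[0,0,80],[0,0,0],-1],
  [[0,0,80],[0,0,0],-1],
])

```text
clock: 4.68
tcp_pos: [0.4845, -0.279, 0.103]
orientation: [-0.0, 0.715, 0.699, -0.0]
wrist_force: [-0.1, 0.6, -0.3]
finger_gap: 0.0854
grip_force: 0.0
```

Request:
move_arm([
  [[0,0,0],[0,0,0],1],
  [[0,0,0],[0,0,0],1],
  [[0,0,0],[0,0,0],1],
  [[0,0,0],[0,0,0],1],
  [[0,0,0],[0,0,0],1],
], squeeze=40)

```text
clock: 5.3
tcp_pos: [0.4847, -0.2794, 0.104]
orientation: [0.0, 0.715, 0.699, -0.0]
wrist_force: [-2.2, 0.4, 5.1]
finger_gap: 0.026
grip_force: 38.7
```

Request:
move_arm([
  [[0,0,-20],[0,0,0],1],
  [[0,0,-55],[0,0,0],1],
  [[0,0,-90],[0,0,0],1],
  [[0,0,-120],[0,0,0],1],
  [[0,0,-120],[0,0,0],1],
])

```text
clock: 5.92
tcp_pos: [0.486, -0.28, 0.2254]
orientation: [0.002, 0.715, 0.699, 0.0]
wrist_force: [-0.1, -0.9, -1.9]
finger_gap: 0.026
grip_force: 38.5
```

```bash
python3 - <<'E'
from h import *
s=env.get_state();print(s['wrist_force'],s['finger_gap'],s['grip_force'],s['joint_pos'])
rel((.536,.20,.235),toolR(180+1.1))
E
```

```text
[-0.13263046 -0.93600962 -1.89249729] 0.026006915425713307 38.526132486294955 [-6.65915940e-01  2.75138549e-01  6.69456348e-02  1.35811387e+00
  2.23160790e-04  9.28639450e-01]
t 5.925 pos [ 0.486  -0.28    0.2254] d [481.   38.6 -10.7] rot [ 0.    0.03 -9.25]
```

Request:
move_arm([
  [[35,0,-10],[0,0,0],1],
  [[80,5,-10],[0,0,0],1],
  [[125,10,-10],[0,0,-0.8],1],
  [[170,15,-10],[0,0,-1.7],1],
  [[215,20,-10],[0,0,-2.6],1],
])

```text
clock: 6.55
tcp_pos: [0.5091, -0.063, 0.2314]
orientation: [-0.001, 0.538, 0.843, -0.0]
wrist_force: [0.4, -0.8, -1.5]
finger_gap: 0.0252
grip_force: 39.9
```

```bash
python3 - <<'E'
from h import *
rel((.536,.20,.235),toolR(180+1.1))
E
```

```text
t 6.55 pos [ 0.5091 -0.063   0.2314] d [227.2 135.2  -3.5] rot [-0.   -0.02 -6.62]
```

Request:
move_arm([
  [[40,25,-3],[0,0,-0.9],1],
  [[80,48,-3],[0,0,-1.9],1],
  [[120,72,-3],[0,0,-2.9],1],
  [[160,95,-3],[0,0,-3.9],1],
  [[195,116,-3],[0,0,-4.9],1],
])

```text
clock: 7.18
tcp_pos: [0.5331, 0.1626, 0.2342]
orientation: [-0.001, 0.139, 0.99, -0.0]
wrist_force: [-0.1, -0.4, -1.2]
finger_gap: 0.0256
grip_force: 39.8
```

```bash
python3 - <<'E'
from h import *
rel((.536,.20,.235),toolR(180+1.1))
E
```

```text
t 7.175 pos [0.5331 0.1626 0.2342] d [ 7.5 36.7 -0.8] rot [-0.   -0.02 -1.71]
```

```bash
python3 - <<'E'
from h import *
R=toolR(181.1,20);print(R.as_matrix().round(2))
rel((.536,.214,.163),R)
E
```

```text
[[-1.   -0.02  0.01]
 [-0.02  0.94 -0.34]
 [ 0.   -0.34 -0.94]]
t 7.175 pos [0.5331 0.1626 0.2342] d [11.2 50.2 71.2] rot [ 1.98 -0.31 -1.69]
```

Request:
move_arm([
  [[3,12,10],[0,0,-1],1],
  [[7,25,30],[0.6,-0.1,-1.69],1],
  [[10,38,50],[1.4,-0.2,-1.69],1],
  [[11,50,71],[1.98,-0.31,-1.69],1],
  [[11,50,71],[1.98,-0.31,-1.69],1],
])

```text
clock: 7.8
tcp_pos: [0.5348, 0.2138, 0.1597]
orientation: [-0.002, -0.009, 0.985, -0.175]
wrist_force: [-0.9, -0.6, -1.6]
finger_gap: 0.0256
grip_force: 40.1
```

```bash
python3 - <<'E'
from h import *
S=env.read_camera('scene');T=env.read_camera('top')
R=toolR(181.1,20);rel((.536,.2639,.0927),R)
p,r,s=cur(); print(np.degrees(np.arccos(-r.as_matrix()[2,2])))
up=-r.as_matrix()[:,2]; x=r.as_matrix()[:,0]; n=r.as_matrix()[:,1]  # n ~ +y = back normal
for name,o in(('axis',p-.094*up),('world',p+[0,0,.035]-.129*up)):
    for P in(S,T): print(name,[tuple(np.round(proj(P,o+a*x+b*n+c*up)).astype(int)) for c in(0,.165) for b in(-.013,.013) for a in(-.038,.038)])
a=cv2.resize(S['pixels'][120:270,300:500,::-1],(800,600),interpolation=2)
for (name,o,col) in(('axis',p-.094*up,(0,255,0)),('world',p+[0,0,.035]-.129*up,(0,0,255))):
    for c in(0,.165):
        q=[proj(S,o+i*x+j*n+c*up) for i,j in((-.038,-.013),(.038,-.013),(.038,.013),(-.038,.013))]
        cv2.polylines(a,[((np.array(q)-[300,120]+.5)*4).astype(np.int32)],True,col,1)
q=[proj(S,(.536+c*np.cos(.019)+.085*np.sin(.019),.358+c*np.sin(.019)-.085*np.cos(.019),z)) for c,z in((-.11,0),(.11,0),(.11,.08),(-.11,.08))]
cv2.polylines(a,[((np.array(q)-[300,120]+.5)*4).astype(np.int32)],True,(255,255,0),1)
cv2.imwrite('pics/c5.png',a)
E
```

```text
t 7.9 pos [0.5366 0.2121 0.1635] d [-0.2 72.9 48.8] rot [-0.   -0.02 -0.03]
20.0045091927311
axis [(np.int64(354), np.int64(223)), (np.int64(344), np.int64(200)), (np.int64(364), np.int64(224)), (np.int64(353), np.int64(202)), (np.int64(394), np.int64(164)), (np.int64(380), np.int64(142)), (np.int64(405), np.int64(166)), (np.int64(390), np.int64(144))]
axis [(np.int64(224), np.int64(165)), (np.int64(224), np.int64(194)), (np.int64(215), np.int64(165)), (np.int64(214), np.int64(195)), (np.int64(190), np.int64(147)), (np.int64(189), np.int64(181)), (np.int64(180), np.int64(149)), (np.int64(179), np.int64(182))]
world [(np.int64(349), np.int64(223)), (np.int64(339), np.int64(200)), (np.int64(359), np.int64(224)), (np.int64(349), np.int64(201)), (np.int64(388), np.int64(163)), (np.int64(375), np.int64(141)), (np.int64(399), np.int64(166)), (np.int64(385), np.int64(144))]
world [(np.int64(229), np.int64(164)), (np.int64(228), np.int64(194)), (np.int64(220), np.int64(165)), (np.int64(219), np.int64(195)), (np.int64(195), np.int64(147)), (np.int64(194), np.int64(181)), (np.int64(185), np.int64(148)), (np.int64(184), np.int64(182))]
```

View pics/c5.png

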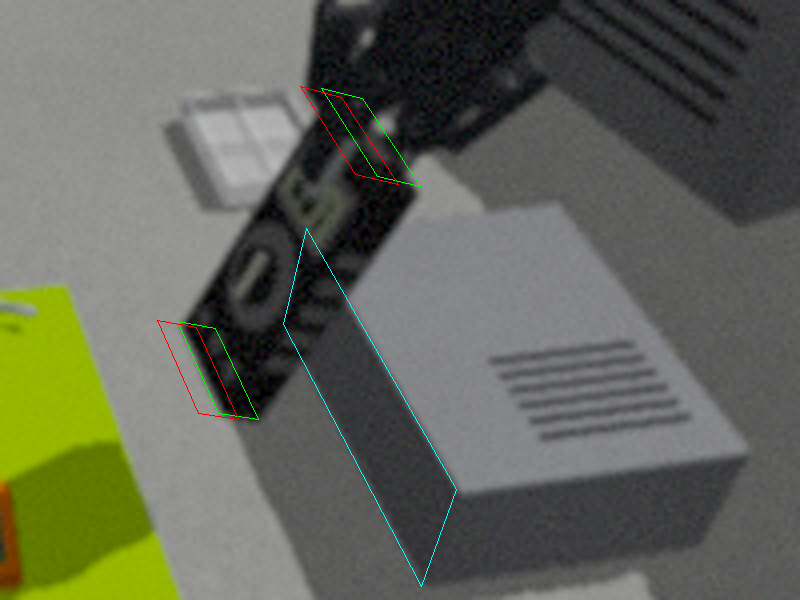

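The green outline (35 mm offset along the tool axis) fits the meter: lower end at about (220-258,330-418) of the crop, with display and dial facing out. The panel outline fits the supply. I'll approach to a few mm away.

Request:
move_arm([
  [[0,25,20],[0,0,0],1],
  [[0,45,38],[0,0,0],1],
  [[0,58,46],[0,0,0],1],
  [[0,66,47],[0,0,0],1],
  [[0,66,47],[0,0,0],1],
])

```text
clock: 8.52
tcp_pos: [0.5373, 0.2583, 0.0989]
orientation: [0.002, -0.006, 0.985, -0.173]
wrist_force: [0.1, 0.5, -1.8]
finger_gap: 0.0257
grip_force: 40.1
```

```bash
python3 - <<'E'
from h import *
S=env.read_camera('scene')
R=toolR(181.1,20);rel((.536,.2639,.0927),R);print(env.get_state()['wrist_force'])
a=cv2.resize(S['pixels'][120:270,300:500,::-1],(800,600),interpolation=2)
cv2.imwrite('pics/c6.png',a)
E
```

```text
t 8.575 pos [0.5375 0.2582 0.0993] d [1.4 7.7 4.2] rot [ 0.    0.   -0.04]
[ 0.43150285  0.0113046  -1.70495443]
```

View pics/c6.png

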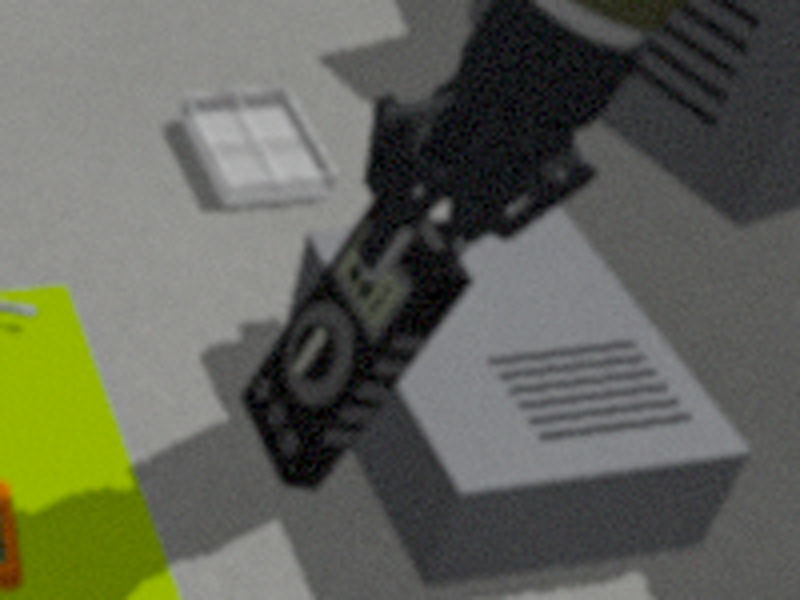

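The meter is tilted just above the bench, near the panel's middle, with its lower end at crop px (250-310,395-485). Next comes the gentle final approach.

Request:
move_arm([
  [[0,3,2],[0,0,0],1],
  [[1,5,3],[0,0,0],1],
  [[1,6.5,4],[0,0,0],1],
  [[1,6.5,4],[0,0,0],1],
])

```text
clock: 9.07
tcp_pos: [0.5359, 0.2627, 0.0926]
orientation: [0.002, -0.006, 0.985, -0.173]
wrist_force: [-0.1, 0.3, -1.8]
finger_gap: 0.0257
grip_force: 40.1
```

Request:
move_arm([
  [[0,0,0],[0,0,0],1],
  [[0,0,0],[0,0,0],1],
])

```text
clock: 9.32
tcp_pos: [0.536, 0.2626, 0.0927]
orientation: [0.002, -0.006, 0.985, -0.173]
wrist_force: [-0.3, 0.4, -1.4]
finger_gap: 0.0256
grip_force: 40.1
```

Request:
move_arm([
  [[0,0.3,1],[0,0,0],1],
  [[0,0.7,2],[0,0,0],1],
  [[0,0.7,2],[0,0,0],1],
])

```text
clock: 9.7
tcp_pos: [0.5363, 0.2628, 0.0922]
orientation: [0.003, -0.006, 0.985, -0.173]
wrist_force: [-1.9, 0.6, 7.1]
finger_gap: 0.0257
grip_force: 41.3
```

Request:
move_arm([
  [[0,0.3,1],[0,0,0],1],
  [[0,0.7,2],[0,0,0],1],
  [[0,0.7,2],[0,0,0],1],
])

```text
clock: 10.07
tcp_pos: [0.5365, 0.2629, 0.092]
orientation: [0.004, -0.006, 0.985, -0.173]
wrist_force: [-4.2, 2.0, 16.4]
finger_gap: 0.0256
grip_force: 42.8
```

Request:
move_arm([
  [[0,-0.7,-2],[0,0,0],1],
  [[0,0.8,-2.6],[0,0,0],1],
  [[0,1.6,-2.8],[0,0,0],1],
  [[0,1.6,-2.8],[0,0,0],1],
])

```text
clock: 10.58
tcp_pos: [0.536, 0.2638, 0.0919]
orientation: [0.003, -0.006, 0.985, -0.175]
wrist_force: [-2.8, -2.4, 9.4]
finger_gap: 0.0259
grip_force: 42.3
```

```bash
python3 - <<'E'
from h import *
R=toolR(181.1,20);rel((.536,.2639,.0927),R);s=env.get_state();print(s['wrist_force'],s['ft_torque'])
E
```

```text
t 10.575 pos [0.536  0.2638 0.0919] d [ 0.  -0.2 -0.8] rot [-0.01  0.   -0.04]
[-2.80426295 -2.35538467  9.39886247] [-1.35416583  0.57505392 -0.22812986]
```

Request:
move_arm([
  [[0,0.6,-1.2],[0,0,0],1],
  [[0,1.5,-1.5],[0,0,0],1],
  [[0,1.5,-1.5],[0,0,0],1],
])

```text
clock: 10.95
tcp_pos: [0.5358, 0.2646, 0.0919]
orientation: [0.002, -0.006, 0.984, -0.176]
wrist_force: [-1.6, -6.6, 5.7]
finger_gap: 0.0258
grip_force: 40.9
```

```bash
python3 - <<'E'
from h import *
s=env.get_state();print(s['wrist_force'],s['ft_torque'],s['tcp_pos'])
S=env.read_camera('scene');T=env.read_camera('top')
b=cv2.resize(S['pixels'][150:250,350:440,::-1],(400,444),interpolation=2)
a=cv2.resize(T['pixels'][130:230,150:240,::-1],(400,444),interpolation=2)
cv2.imwrite('pics/c7.png',cv2.hconcat([b,a]))
E
```

```text
[-1.57477443 -6.63114152  5.69647636] [-1.83776964  0.27581912 -0.14491987] [0.53582189 0.26463041 0.09193299]
```

View pics/c7.png

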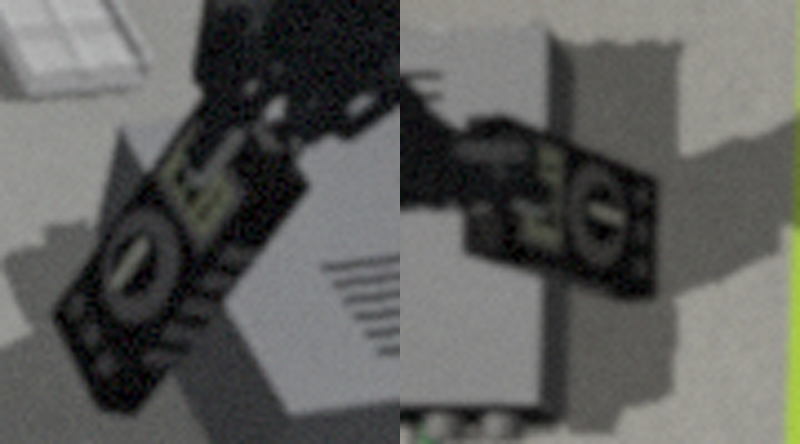

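The meter rests with its back on the top edge: the lateral force rises to 6.6 N with 1 mm of push, and the lower end is on the bench. Its front faces out and it is centred on the panel. I'll release and retreat along the tool axis.

Request:
move_arm([
  [[0,-0.5,0],[0,0,0],0.4],
  [[0,-0.5,0],[0,0,0],0.2],
  [[0,-0.5,0],[0,0,0],-0.3],
  [[0,-0.5,0],[0,0,0],-1],
  [[0,-0.5,0],[0,0,0],-1],
])

```text
clock: 11.68
tcp_pos: [0.536, 0.2668, 0.0914]
orientation: [0.002, -0.006, 0.985, -0.173]
wrist_force: [0.1, -0.2, -0.2]
finger_gap: 0.0847
grip_force: 0.0
```

Request:
move_arm([
  [[0,0,0],[0,0,0],-1],
  [[0,0,-20],[0,0,0],-1],
  [[0,0,-50],[0,0,0],-1],
  [[0,0,-90],[0,0,0],-1],
  [[0,0,-130],[0,0,0],-1],
])

```text
clock: 12.3
tcp_pos: [0.535, 0.3112, 0.2149]
orientation: [0.002, -0.006, 0.985, -0.173]
wrist_force: [1.3, 0.4, -1.1]
finger_gap: 0.0855
grip_force: 0.0
```

```bash
python3 - <<'E'
from h import *
S=env.read_camera('scene');T=env.read_camera('top')
s=env.get_state();print(s['clock'],s['wrist_force'],s['tcp_pos'])
for t in('meter','enclosure','heatsink'):print(t,[(np.round(d['centre'],3),round(d['confidence'],2)) for d in env.landmark_of(t,S)])
b=cv2.resize(S['pixels'][:,:,::-1],(560,420))
cv2.imwrite('pics/c8.png',b)
E
```

```text
12.4 [-0.02091135 -0.17233652  0.14158693] [0.53665772 0.31307369 0.21823235]
meter [(array([ 0.515, -0.416, -0.   ]), 0.97), (array([0.542, 0.233, 0.001]), 0.8), (array([ 0.29 , -0.192, -0.001]), 0.74), (array([ 0.39 , -0.152, -0.001]), 0.58)]
enclosure [(array([ 0.611, -0.279,  0.011]), 0.63)]
heatsink [(array([ 0.543, -0.279,  0.008]), 0.87)]
```

View pics/c8.png

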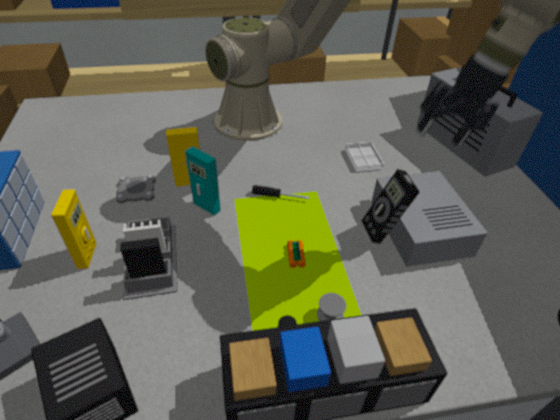

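The meter leans on the panel by itself at about px (390,207), with the gripper clear. The box and heatsink are still in their slots at about (148,250). I'll hand in.

```bash
python3 -c "
from workcell import env
print(env.hand_in())"
```

```text
the job is handed in; nothing more can be done
None
```

The multimeter is leaning on the middle of the supply's plain side panel at about 20° with its display and dial facing out, standing by itself with the gripper clear, and the box and heatsink are still in their slots; I handed the job in after about 12.4 s.

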